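# Fit the holder board onto the pins of the banding wheel

### The arm

A 6-joint arm with a two-finger parallel gripper is mounted at the origin on a cart in front of the work surface, level with it; the furniture and walls round the work are solid. World frame = base frame: x ahead of the robot, y to its left, z up, the work surface at z = 0. Lengths are in m, angles in rad, forces in N, time in s.
With the tool pointing down it reaches from about 0.375 to 0.9 m from the base axis. Payload 3.1 kg.
Tool frame: the origin (TCP) lies at the very end of the fingers, on their centre line; the grasp point (between the pads) lies 19 mm behind it (manip.pinch_z is the distance from the TCP to the grasp point, in m); z points along the fingers, y is the line along which they close (so a half turn about z gives the same grasp; the last joint's range is limited). The gripper opens to 85 mm and grips with 20 to 120 N. Pads are 22 mm wide; open, the fingers measure 114 mm over their backs; the gripper's body (76 mm by 85 mm) begins 54 mm behind the grasp point. The pads swing forward as they close: fully open they stand 13 mm farther back than shut.
Start: joints at [0.955, 0.527, 1.433, -0, 1.181, -0.178], TCP at [0.265, 0.566, 0.231] pointing down, gripper open.
Joint ranges: [-3.08, 3.08], [-0.75, 2.2], [0.22, 2.44], [-1.43, 4.57], [0, 2.65], [-2.85, 2.85]. Speed limits (rad/s): [2.79, 2.79, 3.14, 3.14, 3.14, 3.14].

### API

Orientations are given as a unit quaternion [x, y, z, w].
In Python, from station import manip gives the robot as it stands.
- The arm moves only by the tool servo_tool, never from a script. Its argument "commands" is one flat list of numbers, 7 for each row, row after row: the shift along the tool's x, y, z each as a share of 500 mm, from -1 to 1, then the turn, a rotation vector about the tool's x, y, z each as a share of 360 degrees, from -1 to 1, then the opening, from -1 (shut) to 1 (fully open). In form: [dx, dy, dz, rx, ry, rz, claw, dx, dy, dz, rx, ry, rz, claw, ...]. A call has 1 to 12 rows; each row shifts and turns the commanded pose from where the row before left it, along the tool's axes as they then stand; what a row does not reach is not made up. A row lasts 1/12 s, in which the tool goes at most 41.7 mm and 7.16 degrees, less where a joint would pass 70% of its speed; a pose out of reach is approached as far as the arm can. A call with a number of a shift or a turn outside -1 to 1 is refused whole. A call with a gripper value outside its range is refused whole. The fingers move at their own pace and stop on an object; "force" is the grip in N (left out, the last holds). Time passes only in rows, so rows that do not move let the fingers close. It gives the time, the measured TCP pose, the force, the opening and the grip force at its end, in the units of the state.
- manip.sense(): the state, without advancing time (a new reading comes with each control period).
- manip.snapshot(name): name is "scene" or "side" or "wrist"; returns a dict with "img" (384x512x3 uint8, red, green, blue), "mtx" (3x3 intrinsics, pixels), "world_to_cam" (4x4, takes a point from world to camera coordinates). Camera axes: x right, y up, looking along -z (the intrinsics and any distortion apply to the point x, -y, -z); pixel columns grow to the right and rows downward; lengths in m; the calibration is good to about 2 mm. A picture is of the moment at which its call begins. There is no depth.
- manip.sign_off(): hands the job in; it is judged then, once.
Trained networks look in a picture, given as the dict that the camera call returned (one of the last four; its "shot" number tells which), for a name from the list of things; names that differ only in an ending like _2 or _b are one class to them, and where a whole thing is asked for, a point or a joint stands for the part that bears it (a point fixed in the world has none). Each returns a list of dicts, best first, with "conf" (0 to 1); they miss things now and then, are a little off and sometimes report something else, mostly with a low value. They report only what shows in the picture. A call takes as long as a camera call. They do not tell look-alikes from the thing itself.
- manip.look_for(picture, query): "box" ([left, top, width, height] in pixels, round what is visible of it).
- manip.silhouettes(picture, query): "pixels" (384x512 bool, what is visible of it) and "box" ([left, top, width, height] in pixels, round what is visible of it).
The state is a dict: "t": time; "q": joint angles; "qd": joint speeds; "tau": joint torques, N m; "tcp_pos": TCP position; "tool_rot": TCP orientation; "force": force on the tool from outside, world axes, zero at the start; "ft_torque": the same for the moment, N m; "finger_gap": opening from 0.0 (shut) to 1.0 (fully open); "gripper_force": force on a finger pad.
Only numpy, scipy, OpenCV 4.12 (cv2) and the standard library are available. Lean on these libraries where they do the work, as an engineer would, in place of code of your own. Each camera call takes 0.05 s, during which the arm holds its last target. There are 200 camera calls.

### The job

Pick up the square wooden board by its grip block and fit it onto the banding wheel: lower it over the centre spigot, turn it under light pressure until all three pins find their holes, and slide it fully home, flat on the wheel's head, then let go. Work gently, never force the board against the wheel with more than 25 N, and do not knock the bottle, jar or cup about.

Things in the scene. Friction and masses are not known exactly. Their poses are not given: they have to be found in the camera images.
- banding_wheel: Grey turntable fixed to the table, foot 124 mm across, yellow mark on the foot at its -x side; origin at the centre of its underside on the turning axis, z up. Its head turns about z with a stiff drag (0.25 N m) and was left at any angle: one pin lies within 43 degrees (0.75 rad) either way of this frame's +x axis. The head's angle is not measured: see or feel it.
- wheel_seat (a point): Centre of the flat top of the wheel's round aluminium head (108 mm across), on the turning axis, 42 mm above the table, axes as banding_wheel (does not turn with the head). Three brass pins stand on the head 120 degrees apart on a 38 mm radius, each 10 mm in diameter, 12 mm high above the head, the last 2 mm tapering to 8 mm.
- spigot_tip (a point): Top of the steel centre spigot, 26 mm above the head: 20 mm in diameter, its last 8 mm tapering to 10 mm; axes as banding_wheel. The whole head with its pins and spigot sits on a rubber bush: pressed down with more than about 5 N it gives, 1 mm for each further 8 N, at most 6 mm, and springs back.
- bat: Loose wooden holder board 116 x 116 mm, 10 mm thick, about 0.25 kg; origin at the centre of its underside, x and y along its edges, z up. Three 12 mm holes go through it 120 degrees apart on a 38 mm radius, one of them on its +x axis. A 22 mm bore for the spigot, 40 mm deep, runs up from the origin.
- bat_grip (a point): Centre of the board's grip block, 28 mm above the underside; axes as bat. The block is 42 x 42 mm, sides parallel to the board's edges, from 10 to 44 mm above the underside; grasp it from above. Over the wheel the underside is 26 mm above the head as the spigot enters, 12 mm when the board rests on the pins' tips, 0 when home.
- pigment_jar: Bystander: small jar of blue pigment with a black lid, 40 mm across, 36 mm high; origin at the centre of its underside.
- resin_bottle: Bystander: white squeeze bottle with a blue band, black collar and white nozzle, 33 mm across, 102 mm high; origin at the centre of its underside.
- mix_cup: Bystander: pink mixing cup, 41 mm across, 28 mm high; origin at the centre of its underside.
Mind the look-alikes: they are no part of the job. What is meant by the banding_wheel is not pink, and is the larger of those in its own colour.

How it is judged:
By the outcome, as a careful person would: the job done as asked, in the order asked, and still so for the second after the job is handed in, with the robot touching nothing.
It also fails if it takes over 72 s, if anything falls off the work surface, if the arm or the gripper's body presses on something with over 40 N, if the wrist force passes 120 N, or if a joint passes its speed limit or range.

## Working session

There is one attempt and no reset: what is moved stays moved. The work goes in short steps, Python scripts to look and compute and a tool call to move; the robot and the scene stay as the last step left them, time stands still between calls to the robot, and variables do not carry over. Pictures are saved under pics/ and viewed, at most 10 in all, crops included, and the job is handed in when it is done.

Besides the shell and the picture viewer there is one more tool, called after "Emit:" by a JSON object that holds its "op" and its "data", one argument or row to a line. servo_tool: Moves the arm, as the interface text tells. Its arguments: {"type":"object","properties":{"commands":{"type":"array"},"force":{"type":"number"}},"required":["commands"]}

```bash
mkdir -p pics; cat > h.py <<'E'
import numpy as np, cv2
from station import manip
from scipy.spatial.transform import Rotation as R
def proj(p,s):
    P=np.c_[np.atleast_2d(p),np.ones(len(np.atleast_2d(p)))]@s["world_to_cam"].T
    u=np.c_[P[:,0],-P[:,1],-P[:,2]]@s["mtx"].T
    return u[:,:2]/u[:,2:]
def ray(px,s,z):
    W=np.linalg.inv(s["world_to_cam"]); K=np.linalg.inv(s["mtx"])
    d=K@np.array([px[0],px[1],1.]); d=W[:3,:3]@np.array([d[0],-d[1],-d[2]]); o=W[:3,3]
    return o+d*(z-o[2])/d[2]
def save(s,n): cv2.imwrite(f"pics/{n}.png",s["img"][:,:,::-1])
def st():
    s=manip.sense(); r=R.from_quat(s["tool_rot"])
    print(round(s["t"],2),np.round(s["tcp_pos"],4),np.round(r.as_matrix(),3).tolist(),"F",np.round(s["force"],1),np.round(s["ft_torque"],2),s["finger_gap"],s["gripper_force"]); return s
E
python3 - <<'E'
from h import *
ims=[]
for n in("scene","side"):
    s=manip.snapshot(n); ims.append(s["img"])
    for q,z in(("banding_wheel",.03),("bat",.01),("bat_grip",.044),("wheel_seat",.042),("pigment_jar",.02),("resin_bottle",.05),("mix_cup",.015)):
        for d in manip.look_for(s,q)[:4]:
            b=d["box"]; c=(b[0]+b[2]/2,b[1]+b[3]/2); print(n,q,round(d["conf"],2),np.round(b),np.round(ray(c,s,z),3))
    W=np.linalg.inv(s["world_to_cam"]);print("cam",W[:3,3].round(3))
for i,n in zip(ims,"ab"): cv2.imwrite(f"pics/{n}.png",cv2.resize(i[:,:,::-1],(800,600)))
st()
E
```

```text
scene banding_wheel 0.97 [169. 161.  32.  27.] [0.516 0.334 0.03 ]
scene banding_wheel 0.8 [188. 191.  46.  35.] [0.531 0.173 0.03 ]
scene banding_wheel 0.79 [144. 136.  36.  30.] [0.49  0.476 0.03 ]
scene bat 0.79 [222. 262.  68.  58.] [ 0.522 -0.093  0.01 ]
scene bat 0.6 [272. 163.  12.  28.] [0.766 0.214 0.01 ]
scene bat_grip 0.88 [226. 263.  59.  56.] [ 0.513 -0.109  0.044]
scene wheel_seat 0.86 [188. 186.  44.  44.] [0.524 0.164 0.042]
scene wheel_seat 0.65 [144. 136.  37.  32.] [0.487 0.453 0.042]
scene wheel_seat 0.57 [171. 164.  30.  24.] [0.513 0.315 0.042]
scene pigment_jar 0.71 [316. 243.  13.  20.] [ 0.713 -0.082  0.02 ]
scene resin_bottle 0.79 [273. 163.  10.  28.] [0.74  0.178 0.05 ]
scene mix_cup 0.79 [351. 276.  17.  23.] [ 0.733 -0.199  0.015]
cam [ 0.315 -0.48   0.768]
side banding_wheel 0.84 [259. 280.  62.  59.] [0.494 0.51  0.03 ]
side banding_wheel 0.83 [260. 186.  46.  43.] [0.531 0.208 0.03 ]
side banding_wheel 0.58 [263. 239.  44.  35.] [0.514 0.374 0.03 ]
side bat 0.86 [272. 144.  40.  28.] [ 0.525 -0.069  0.01 ]
side bat_grip 0.55 [268. 141.  48.  27.] [ 0.526 -0.029  0.044]
side wheel_seat 0.96 [263. 234.  43.  42.] [0.514 0.384 0.042]
side wheel_seat 0.89 [257. 276.  65.  63.] [0.494 0.515 0.042]
side wheel_seat 0.82 [262. 187.  44.  42.] [0.529 0.222 0.042]
side wheel_seat 0.31 [196. 174.  13.  34.] [0.745 0.189 0.042]
side pigment_jar 0.52 [226. 141.  12.  20.] [ 0.714 -0.057  0.02 ]
side resin_bottle 0.8 [196. 179.  13.  27.] [0.74  0.207 0.05 ]
side mix_cup 0.57 [228. 126.  14.  13.] [ 0.73  -0.19   0.015]
cam [0.505 0.972 0.65 ]
0.8 [0.2649 0.5661 0.2314] [[-0.906, 0.424, 0.0], [0.424, 0.906, 0.0], [-0.0, 0.0, -1.0]] F [-0.7  0.3  0.6] [ 0.01 -0.03 -0.01] 1.0001612360722105 0.0
```

View pics/a.png

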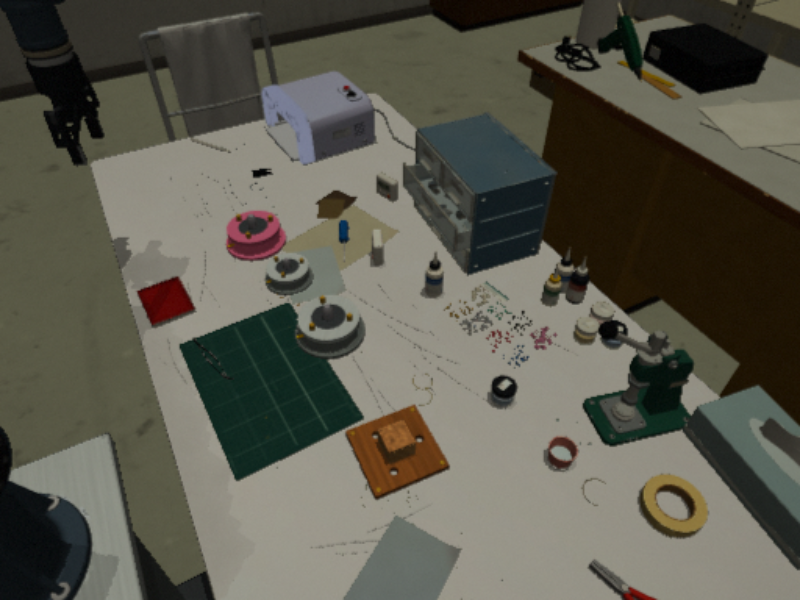

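View pics/b.png

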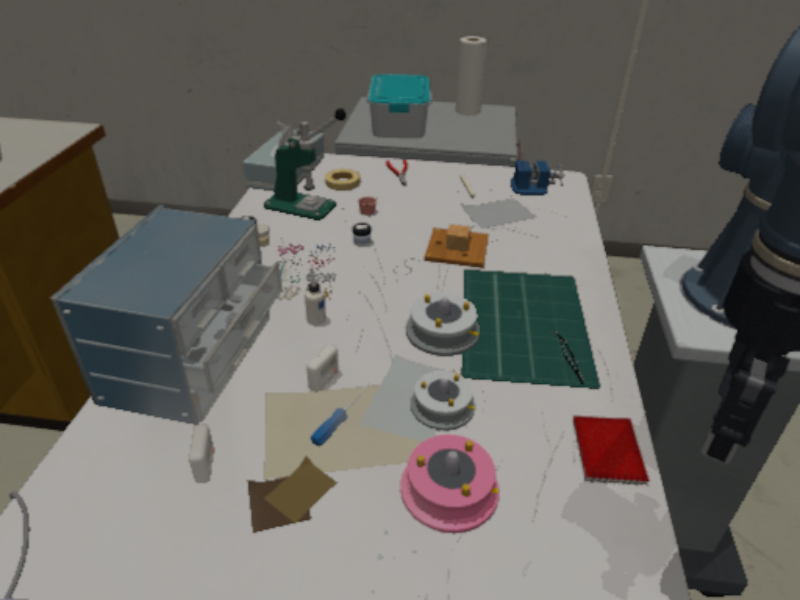

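Scene picture (800-px scale): the wheel I want is the larger grey one at (330,325), with the smaller grey one at (289,272) and the pink one at (255,233). The board is at (397,448). In the side picture the same wheel is at (443,320). I'm moving over the wheel for a wrist view.

Emit:
{"op": "servo_tool", "data": {
  "commands": [-0.0624,-0.041,-0.008,0,0,0,1,-0.0624,-0.041,-0.008,0,0,0,1,-0.0624,-0.041,-0.008,0,0,0,1,-0.0624,-0.041,-0.008,0,0,0,1,-0.0624,-0.041,-0.008,0,0,0,1,-0.0624,-0.041,-0.008,0,0,0,1,-0.0624,-0.041,-0.008,0,0,0,1,-0.0624,-0.041,-0.008,0,0,0,1,-0.0624,-0.041,-0.008,0,0,0,1,-0.0624,-0.041,-0.008,0,0,0,1,-0.0624,-0.041,-0.008,0,0,0,1,-0.0624,-0.041,-0.008,0,0,0,1]
}}

```text
t: 1.8
tcp_pos: [0.5004, 0.1828, 0.2798]
tool_rot: [0.217, 0.976, 0.0, 0.0]
force: [-0.0, 0.4, 0.1]
finger_gap: 0.998
gripper_force: 0.0
```

```bash
python3 - <<'E'
from h import *
s=manip.snapshot("wrist"); x=st(); print(x["q"])
W=np.linalg.inv(s["world_to_cam"]);print(W.round(3).tolist())
np.savez("w1.npz",**{k:s[k] for k in("img","mtx","world_to_cam")})
for d in manip.look_for(s,"banding_wheel"): print(d)
cv2.imwrite("pics/w1.png",cv2.resize(s["img"][:,:,::-1],(800,600)))
E
```

```text
1.85 [0.5058 0.1773 0.2807] [[-0.904, 0.428, 0.007], [0.428, 0.904, -0.005], [-0.008, -0.001, -1.0]] F [ 3.2 -2.6  0.4] [-0.13 -0.13 -0.02] 0.9998194830624914 0.0
[ 0.13163868  0.34726004  1.59865548 -0.00601141  1.18924317 -0.99477429]
[[0.424, -0.863, -0.274, 0.429], [0.906, 0.404, 0.129, 0.216], [-0.0, -0.303, 0.953, 0.422], [0.0, 0.0, 0.0, 1.0]]
{'box': [347.6, 61.5, 85.8, 82.6], 'conf': 0.92}
{'box': [226.9, 121.4, 90.5, 99.8], 'conf': 0.76}
{'box': [442.4, 0.3, 67.9, 91.6], 'conf': 0.66}
```

View pics/w1.png

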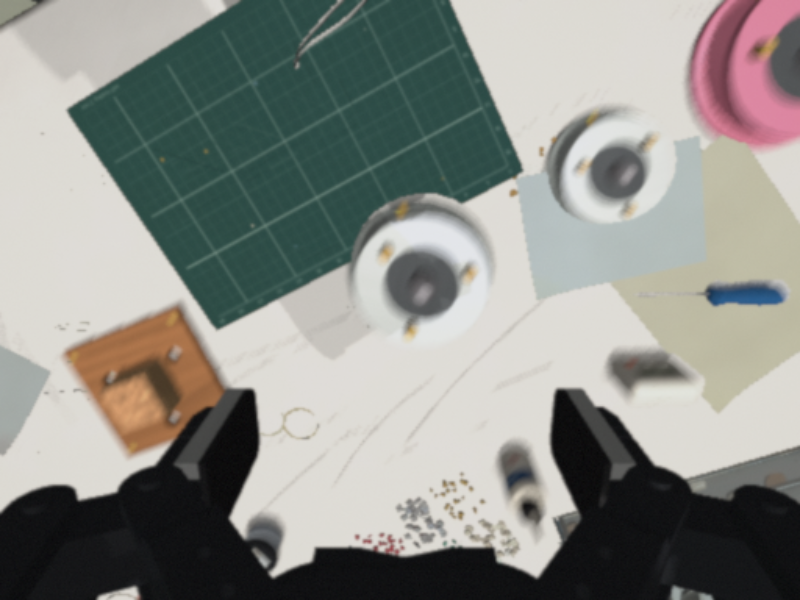

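Wrist picture (800-px scale): the target wheel's head is at about (422,270), with pins near (386,254), (470,270) and (411,329). The yellow foot mark is at (403,210). The board is at (147,378), with its holes visible. The arm was still settling, so I'll take a still picture and fit it.

```bash
python3 - <<'E'
from h import *
s=manip.snapshot("wrist"); x=st(); print(s["mtx"].round(1).tolist())
W=np.linalg.inv(s["world_to_cam"]);print(W.round(3).tolist())
np.savez("w2.npz",**{k:s[k] for k in("img","mtx","world_to_cam")})
im=s["img"][:,:,::-1]
for q in("banding_wheel","bat","bat_grip","wheel_seat"):
    for d in manip.look_for(s,q)[:3]: print(q,np.round(d["box"]),round(d["conf"],2))
a=cv2.resize(im[115:225,215:325],(400,400),interpolation=cv2.INTER_CUBIC)
b=cv2.resize(im[185:295,35:145],(400,400),interpolation=cv2.INTER_CUBIC)
cv2.imwrite("pics/w2.png",np.hstack([a,b]))
E
```

```text
1.95 [0.5016 0.1823 0.2798] [[-0.904, 0.428, 0.002], [0.428, 0.904, 0.0], [-0.001, 0.001, -1.0]] F [-1.  -0.3  0.1] [-0.    0.02 -0.01] 1.001788901328061 0.0
[[323.2, 0.0, 258.7], [0.0, 323.2, 189.6], [0.0, 0.0, 1.0]]
[[0.429, -0.859, -0.278, 0.432], [0.903, 0.409, 0.132, 0.214], [0.0, -0.307, 0.952, 0.422], [0.0, 0.0, 0.0, 1.0]]
banding_wheel [227. 120.  89.  99.] 0.94
banding_wheel [352.  57.  82.  84.] 0.86
banding_wheel [445.   3.  64.  82.] 0.68
bat [ 39. 187. 113.  98.] 0.92
bat [227. 118.  90.  96.] 0.63
bat_grip [ 43. 187. 108. 102.] 0.95
wheel_seat [351.  62.  84.  78.] 0.96
wheel_seat [442.   0.  70.  88.] 0.74
wheel_seat [224. 119.  96.  94.] 0.63
```

View pics/w2.png

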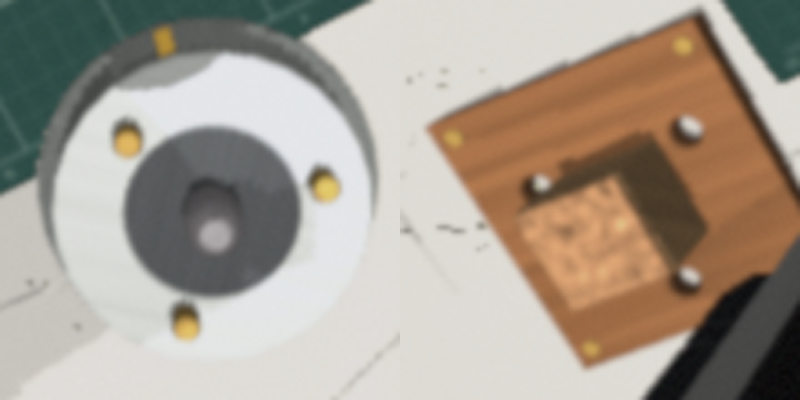

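Left crop: pins at (128,145), (325,186) and (187,328), spigot tip at (215,236), mark at (165,40). Right crop: block top centred at (595,241), board corners at (430,127), (702,12) and (588,368), holes at (540,187), (688,128) and (687,279).

```bash
python3 - <<'E'
from h import *
s=np.load("w2.npz"); k=110/400
A=lambda u,v,z:ray((215+u*k-.35,115+v*k-.35),s,z)
B=lambda u,v,z:ray((35+(u-400)*k-.35,185+v*k-.35),s,z)
p=[A(*q,.054) for q in((128,143),(325,186),(187,328))]; c=np.mean(p,0)
print("pins",c,[(round(np.hypot(*(q-c)[:2]),4),round(np.degrees(np.arctan2(*(q-c)[1::-1])),1)) for q in p])
print("spig",A(215,236,.068),"head",A(212,205,.042))
m=A(165,40,.01)-c; print("mark ang",np.degrees(np.arctan2(m[1],m[0])),np.hypot(*m[:2]))
C=[B(*q,.01) for q in((430,127),(702,12),(588,368))]
print("corners",np.round(C,4),[np.linalg.norm(C[0]-C[1]),np.linalg.norm(C[0]-C[2])],"ctr",(C[1]+C[2])/2)
for a,b in((0,1),(0,2)): d=C[b]-C[a]; print(np.degrees(np.arctan2(d[1],d[0])))
G=[B(*q,.044) for q in((520,215),(622,172),(668,268),(572,310))]; g=np.mean(G,0); print("grip",g)
for i in range(4): d=G[(i+1)%4]-G[i]; print(np.hypot(*d[:2]),np.degrees(np.arctan2(d[1],d[0])))
for q in((540,187),(688,128),(687,279)):
  h=B(*q,.01)-(C[1]+C[2])/2; print("hole",np.hypot(*h[:2]),np.degrees(np.arctan2(h[1],h[0])))
E
```

```text
pins [0.53034763 0.18572174 0.054     ] [(np.float64(0.0375), np.float64(-158.4)), (np.float64(0.0375), np.float64(82.5)), (np.float64(0.038), np.float64(-38.0))]
spig [0.53132357 0.18519251 0.068     ] head [0.52844883 0.18668072 0.042     ]
mark ang 171.0196925997768 0.054948592251146816
corners [[ 0.4631 -0.1312  0.01  ]
 [ 0.4687 -0.0128  0.01  ]
 [ 0.5775 -0.1385  0.01  ]] [np.float64(0.118595401200086), np.float64(0.11457144588511708)] ctr [ 0.52309118 -0.07562126  0.01      ]
87.29124760278044
-3.6333660010225803
grip [ 0.52266814 -0.07651958  0.044     ]
0.042526458367198455 87.92088497858349
0.03970355863839541 -9.700607468497003
0.04157239093751981 -90.67025406036011
0.040603189060425315 171.84285789739243
hole 0.03898662969503263 -123.07292474110525
hole 0.03705340456378131 118.31370456144516
hole 0.03722570002388414 -5.68525750902782
```

Emit:
{"op": "servo_tool", "data": {
  "commands": [-0.0326,-0.0561,0.0325,0,0,0,1,-0.0326,-0.0561,0.0325,0,0,0,1,-0.0326,-0.0561,0.0325,0,0,0,1,-0.0326,-0.0561,0.0325,0,0,0,1,-0.0326,-0.0561,0.0325,0,0,0,1,-0.0326,-0.0561,0.0325,0,0,0,1,-0.0326,-0.0561,0.0325,0,0,0,1,-0.0326,-0.0561,0.0325,0,0,0,1,0,0,0,0,0,-0.0153,1,0,0,0,0,0,-0.0153,1,0,0,0,0,0,-0.0153,1,0,0,0,0,0,-0.0153,1]
}}

```text
t: 3.15
tcp_pos: [0.5225, -0.0726, 0.149]
tool_rot: [0.023, 1.0, 0.0, -0.0]
force: [-0.3, -0.9, -0.1]
finger_gap: 1.004
gripper_force: 0.0
```

Emit:
{"op": "servo_tool", "data": {
  "commands": [0,0,0,0,0,0,1,0,0,0,0,0,0,1]
}}

```text
t: 3.32
tcp_pos: [0.5226, -0.0727, 0.1493]
tool_rot: [0.027, 1.0, 0.0, -0.0]
force: [-0.2, -0.2, 0.5]
finger_gap: 0.999
gripper_force: 0.0
```

```bash
python3 - <<'E'
from h import *
s=manip.snapshot("wrist"); x=st(); print(x["q"])
np.savez("w3.npz",**{k:s[k] for k in("img","mtx","world_to_cam")})
cv2.imwrite("pics/w3.png",cv2.resize(s["img"][:,:,::-1],(800,600),interpolation=cv2.INTER_CUBIC))
E
```

```text
3.37 [ 0.5227 -0.0729  0.1493] [[-0.999, 0.054, -0.0], [0.054, 0.999, 0.0], [0.0, 0.0, -1.0]] F [ 1.  -0.  -0.1] [-0.01 -0.03  0.  ] 0.999456630770169 0.0
[-3.50473529e-01  5.15755247e-01  1.75536567e+00  1.22136813e-04
  8.70616332e-01 -1.86757909e+00]
```

View pics/w3.png

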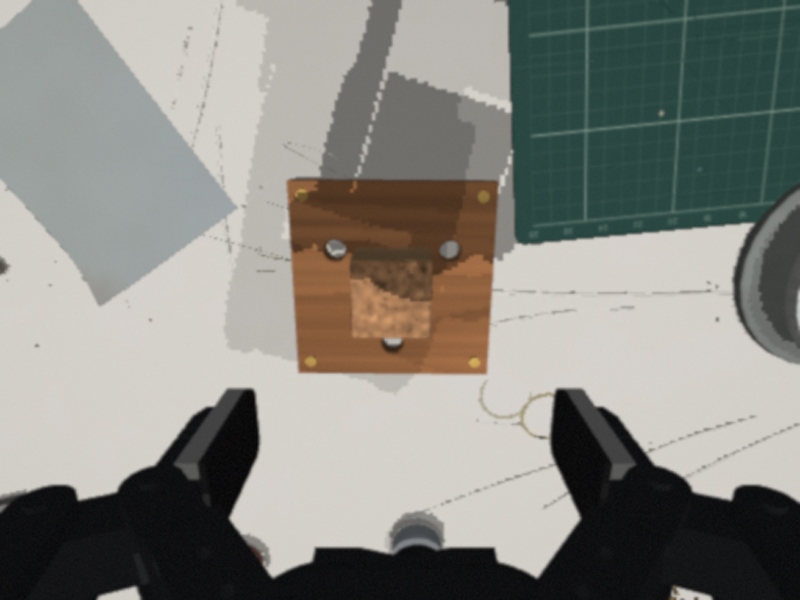

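Picture: the board's edges line up with the fingers. Its corners are at (289,181), (497,181), (487,373) and (299,373), and the block's corners at (351,260), (432,258), (430,338) and (352,339).

```bash
python3 - <<'E'
from h import *
s=np.load("w3.npz")
f=lambda q,z:np.array([ray((u*.64-.2,v*.64-.2),s,z) for u,v in q])
for q,z in((((289,181),(497,181),(487,373),(299,373)),.01),(((351,260),(432,258),(430,338),(352,339)),.044)):
    c=f(q,z); print(c.mean(0).round(4)); 
    for i in range(4): d=c[(i+1)%4]-c[i]; print(round(np.hypot(*d[:2]),4),round(np.degrees(np.arctan2(d[1],d[0])),1))
print(s["world_to_cam"])
E
```

```text
[ 0.524  -0.0798  0.01  ]
0.1133 86.9
0.1152 -2.9
0.1154 -93.0
0.1153 176.0
[ 0.5233 -0.0799  0.044 ]
0.0407 88.4
0.0432 -3.5
0.0411 -92.2
0.0428 175.8
[[ 5.32474873e-02  9.98581233e-01 -4.75817006e-04  4.51135777e-02]
 [-9.51867629e-01  5.06125265e-02 -3.02301819e-01  5.13831940e-01]
 [-3.01848841e-01  1.65497271e-02  9.53212140e-01 -1.42491094e-01]
 [ 0.00000000e+00  0.00000000e+00  0.00000000e+00  1.00000000e+00]]
```

Emit:
{"op": "servo_tool", "data": {
  "commands": [-0.001,-0.006,0.04,0,0,0,1,-0.001,-0.006,0.04,0,0,0,1,0,0,0.04,0,0,0,1,0,0,0.04,0,0,0,1,0,0,0.04,0,0,0,1,0,0,0.03,0,0,0,1,0,0,0.02,0,0,0,1,0,0,0.014,0,0,0,1,0,0,0,0,0,0,1]
}}

```text
t: 4.12
tcp_pos: [0.5229, -0.0796, 0.0163]
tool_rot: [0.027, 1.0, 0.0, -0.001]
force: [-0.4, -1.3, -0.4]
finger_gap: 0.999
gripper_force: 0.0
```

Emit:
{"op": "servo_tool", "data": {
  "commands": [0,0,0,0,0,0,-0.5,0,0,0,0,0,0,-0.5,0,0,0,0,0,0,-0.5,0,0,0,0,0,0,-0.5,0,0,0,0,0,0,-0.5,0,0,0,0,0,0,-0.5],
  "force": 50
}}

```text
t: 4.62
tcp_pos: [0.524, -0.0801, 0.0184]
tool_rot: [0.027, 1.0, -0.0, 0.001]
force: [0.1, 1.3, 6.9]
finger_gap: 0.482
gripper_force: 52.8
```

Emit:
{"op": "servo_tool", "data": {
  "commands": [0,0,-0.01,0,0,0,-0.5,0,0,-0.02,0,0,0,-0.5,0,0,-0.04,0,0,0,-0.5,0,0,-0.05,0,0,0,-0.5,0,0,-0.05,0,0,0,-0.5,0,0,-0.05,0,0,0,-0.5,0,0,-0.04,0,0,0,-0.5,0,0,-0.02,0,0,0,-0.5,0,0,0,0,0,0,-0.5,0,0,0,0,0,0,-0.5]
}}

```text
t: 5.45
tcp_pos: [0.523, -0.08, 0.1574]
tool_rot: [0.027, 1.0, -0.0, 0.0]
force: [0.5, -0.7, -1.8]
finger_gap: 0.48
gripper_force: 52.0
```

```bash
python3 - <<'E'
from h import *
s=manip.snapshot("wrist"); x=st(); print(x["q"])
np.savez("w4.npz",**{k:s[k] for k in("img","mtx","world_to_cam")})
cv2.imwrite("pics/w4.png",cv2.resize(s["img"][:,:,::-1],(800,600),interpolation=cv2.INTER_CUBIC))
E
```

```text
5.5 [ 0.5225 -0.0797  0.1566] [[-0.999, 0.053, -0.002], [0.053, 0.999, 0.001], [0.002, 0.001, -1.0]] F [ 0.8 -0.1 -2.7] [ 0.05  0.03 -0.  ] 0.48012372347414484 51.982061583548784
[-3.63045497e-01  5.05807942e-01  1.74626225e+00 -4.03719459e-05
  8.91439123e-01 -1.88050117e+00]
```

View pics/w4.png

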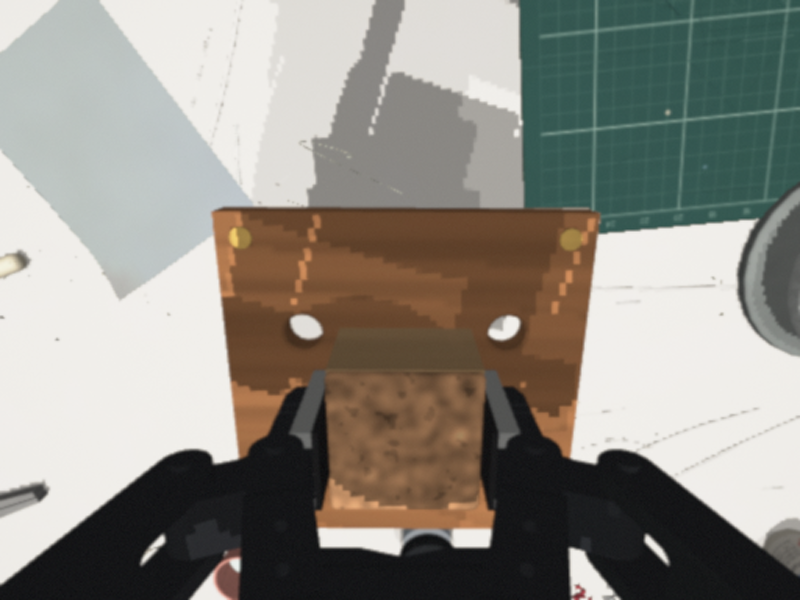

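Picture: the board is held level. Its far corners are at about (214,211) and (599,213), its holes at (303,329) and (506,329), and the block's top far edge runs from (328,371) to (484,371). I'll fit its pose in the tool frame.

```bash
python3 - <<'E'
from h import *
from scipy.optimize import least_squares
s=np.load("w4.npz"); tcp=np.array([.5225,-.0797,.1566])
h=lambda a:(.038*np.cos(np.radians(a)),.038*np.sin(np.radians(a)),.01)
obj=np.array([(-.058,-.058,.01),(-.058,.058,.01),h(240),h(120),(-.021,-.021,.044),(-.021,.021,.044)])
px=np.array([(213,212),(599,214),(303,330),(506,330),(328,371),(484,371)])*.64-.2
def f(p):
    R_=R.from_euler("z",p[3]).as_matrix(); return (proj(obj@R_.T+p[:3],s)-px).ravel()
r=least_squares(f,[.523,-.08,.14,-.05]); print(r.x[:3]-tcp,r.x[:3],np.degrees(r.x[3]),r.fun.reshape(-1,2).round(1).tolist())
E
```

```text
[ 0.00116224 -0.0004106  -0.02129074] [ 0.52366224 -0.0801106   0.13530926] -3.2616326730415217 [[1.2, -1.0], [-1.3, -1.3], [1.1, 0.4], [-0.0, 0.9], [-1.8, 0.2], [1.1, 0.6]]
```

Emit:
{"op": "servo_tool", "data": {
  "commands": [0.0015,0.03,0.0093,0,0,0,-0.5,0.0015,0.06,0.0093,0,0,0,-0.5,0.0015,0.07,0.0093,0,0,0,-0.5,0.0015,0.07,0.0093,0,0,0,-0.5,0.0015,0.07,0.0093,0,0,0,-0.5,0.0015,0.07,0.0093,0,0,0,-0.5,0.0015,0.07,0.0093,0,0,0,-0.5,0.0015,0.06,0.0093,0,0,0,-0.5,0.0015,0.032,0.0093,0,0,0,-0.5]
}}

```text
t: 6.25
tcp_pos: [0.5292, 0.1891, 0.1132]
tool_rot: [0.025, 1.0, 0.0, -0.002]
force: [0.1, -0.9, -2.4]
finger_gap: 0.482
gripper_force: 51.9
```

Emit:
{"op": "servo_tool", "data": {
  "commands": [0,0,0,0,0,0.008,-0.5,0,0,0,0,0,0.016,-0.5,0,0,0,0,0,0.016,-0.5,0,0,0,0,0,0.016,-0.5,0,0,0,0,0,0.016,-0.5,0,0,0,0,0,0.016,-0.5,0,0,0,0,0,0.008,-0.5,0,0,0,0,0,0,-0.5,0,0,0,0,0,0,-0.5,0,0,0,0,0,0,-0.5]
}}

```text
t: 7.08
tcp_pos: [0.5301, 0.1858, 0.1143]
tool_rot: [0.322, 0.947, -0.001, -0.001]
force: [-0.8, 0.2, -2.5]
finger_gap: 0.478
gripper_force: 51.8
```

```bash
python3 - <<'E'
from h import *
x=st(); print(x["q"])
ims=[]
for n in("scene","side"):
    s=manip.snapshot(n); p=proj([.5305,.1855,.08],s)[0].astype(int); print(n,p)
    ims.append(cv2.resize(s["img"][p[1]-50:p[1]+50,p[0]-50:p[0]+50,::-1],(400,400),interpolation=cv2.INTER_CUBIC))
cv2.imwrite("pics/c5.png",np.hstack(ims))
E
```

```text
7.08 [0.5301 0.1858 0.1143] [[-0.793, 0.609, -0.002], [0.609, 0.793, -0.0], [0.002, -0.002, -1.0]] F [-0.8  0.2 -2.5] [-0.02  0.01 -0.05] 0.4780385283129292 51.757882386446
[ 1.38212279e-01  6.06939098e-01  1.69340260e+00 -1.71741015e-05
  8.43581278e-01 -7.77237427e-01]
scene [208 192]
side [285 186]
```

View pics/c5.png

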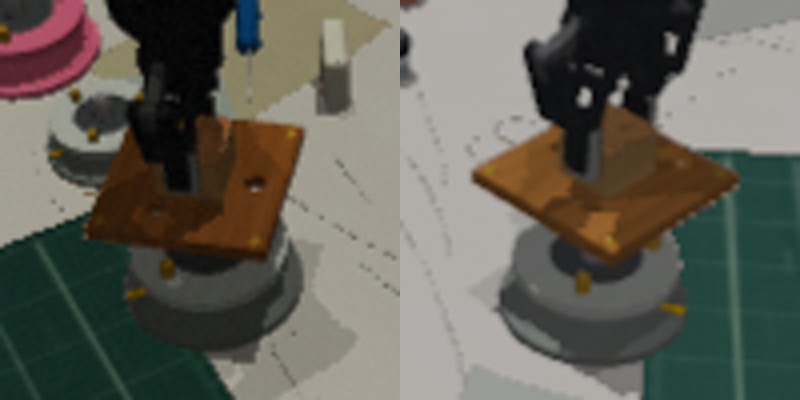

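Picture: the board hangs level and centred over the wheel, with the spigot tip just beneath it and nothing in the way. I'm lowering it onto the spigot.

Emit:
{"op": "servo_tool", "data": {
  "commands": [0,0,0.011,0,0,0,-0.5,0,0,0.011,0,0,0,-0.5,0,0,0.011,0,0,0,-0.5,0,0,0.011,0,0,0,-0.5,0,0,0.007,0,0,0,-0.5,0,0,0.006,0,0,0,-0.5,0,0,0.005,0,0,0,-0.5,0,0,0,0,0,0,-0.5]
}}

```text
t: 7.85
tcp_pos: [0.5305, 0.1859, 0.0838]
tool_rot: [0.322, 0.947, -0.0, -0.0]
force: [0.8, -0.2, -2.5]
finger_gap: 0.482
gripper_force: 51.9
```

Emit:
{"op": "servo_tool", "data": {
  "commands": [0,0,0.003,0,0,0,-0.5,0,0,0.003,0,0,0,-0.5,0,0,0.002,0,0,0,-0.5,0,0,0,0,0,0,-0.5]
}}

```text
t: 8.18
tcp_pos: [0.5307, 0.1859, 0.0804]
tool_rot: [0.322, 0.947, -0.0, -0.0]
force: [-0.2, -0.8, -2.9]
finger_gap: 0.482
gripper_force: 51.9
```

Emit:
{"op": "servo_tool", "data": {
  "commands": [0,0,0.003,0,0,0,-0.5,0,0,0.003,0,0,0,-0.5,0,0,0.002,0,0,0,-0.5,0,0,0,0,0,0,-0.5]
}}

```text
t: 8.52
tcp_pos: [0.531, 0.186, 0.0763]
tool_rot: [0.322, 0.947, 0.0, 0.0]
force: [0.3, -0.3, -2.4]
finger_gap: 0.481
gripper_force: 51.9
```

Emit:
{"op": "servo_tool", "data": {
  "commands": [0,0,0.002,0,0,0,-0.5,0,0,0.002,0,0,0,-0.5,0,0,0.002,0,0,0,-0.5,0,0,0,0,0,0,-0.5]
}}

```text
t: 8.85
tcp_pos: [0.531, 0.186, 0.0733]
tool_rot: [0.322, 0.947, 0.0, 0.0]
force: [1.8, 0.3, -2.4]
finger_gap: 0.482
gripper_force: 51.9
```

Emit:
{"op": "servo_tool", "data": {
  "commands": [0,0,0.002,0,0,0,-0.5,0,0,0.002,0,0,0,-0.5,0,0,0,0,0,0,-0.5]
}}

```text
t: 9.1
tcp_pos: [0.531, 0.186, 0.0714]
tool_rot: [0.322, 0.947, 0.0, 0.0]
force: [1.2, -0.1, -3.4]
finger_gap: 0.485
gripper_force: 52.0
```

Emit:
{"op": "servo_tool", "data": {
  "commands": [0,0,0.002,0,0,0,-0.5,0,0,0.001,0,0,0,-0.5,0,0,0,0,0,0,-0.5]
}}

```text
t: 9.35
tcp_pos: [0.531, 0.186, 0.07]
tool_rot: [0.322, 0.947, 0.0, 0.0]
force: [0.5, -0.3, -2.8]
finger_gap: 0.479
gripper_force: 52.0
```

Emit:
{"op": "servo_tool", "data": {
  "commands": [0,0,0.002,0,0,0,-0.5,0,0,0.002,0,0,0,-0.5,0,0,0,0,0,0,-0.5]
}}

```text
t: 9.6
tcp_pos: [0.531, 0.186, 0.0679]
tool_rot: [0.322, 0.947, 0.0, 0.0]
force: [1.9, 0.3, -1.9]
finger_gap: 0.482
gripper_force: 52.1
```

Emit:
{"op": "servo_tool", "data": {
  "commands": [0,0,0.002,0,0,0,-0.5,0,0,0.002,0,0,0,-0.5,0,0,0,0,0,0,-0.5]
}}

```text
t: 9.85
tcp_pos: [0.531, 0.186, 0.0659]
tool_rot: [0.322, 0.947, 0.0, 0.0]
force: [1.4, 0.0, -2.4]
finger_gap: 0.482
gripper_force: 52.1
```

Emit:
{"op": "servo_tool", "data": {
  "commands": [0,0,0.002,0,0,0,-0.5,0,0,0.002,0,0,0,-0.5,0,0,0,0,0,0,-0.5]
}}

```text
t: 10.1
tcp_pos: [0.531, 0.186, 0.0639]
tool_rot: [0.322, 0.947, 0.0, 0.0]
force: [2.2, 1.1, -2.8]
finger_gap: 0.482
gripper_force: 52.1
```

Emit:
{"op": "servo_tool", "data": {
  "commands": [0,0,0.002,0,0,0,-0.5,0,0,0.002,0,0,0,-0.5,0,0,0,0,0,0,-0.5]
}}

```text
t: 10.35
tcp_pos: [0.531, 0.186, 0.0619]
tool_rot: [0.322, 0.947, 0.0, 0.0]
force: [2.5, 0.5, -1.7]
finger_gap: 0.48
gripper_force: 52.1
```

Emit:
{"op": "servo_tool", "data": {
  "commands": [0,0,0.002,0,0,0,-0.5,0,0,0.001,0,0,0,-0.5,0,0,0,0,0,0,-0.5]
}}

```text
t: 10.6
tcp_pos: [0.531, 0.186, 0.0605]
tool_rot: [0.322, 0.947, 0.0, 0.0]
force: [2.4, 0.9, -1.6]
finger_gap: 0.48
gripper_force: 52.1
```

Emit:
{"op": "servo_tool", "data": {
  "commands": [0,0,0.002,0,0,0,-0.5,0,0,0,0,0,0,-0.5]
}}

```text
t: 10.77
tcp_pos: [0.5311, 0.186, 0.0601]
tool_rot: [0.322, 0.947, 0.0, 0.0]
force: [0.8, 1.4, 4.2]
finger_gap: 0.481
gripper_force: 52.9
```

Emit:
{"op": "servo_tool", "data": {
  "commands": [0,0,0.002,0,0,0,-0.5,0,0,0,0,0,0,-0.5]
}}

```text
t: 10.93
tcp_pos: [0.5311, 0.186, 0.0596]
tool_rot: [0.322, 0.947, 0.0, 0.0]
force: [0.3, -0.1, 9.0]
finger_gap: 0.482
gripper_force: 53.3
```

Contact came at TCP z 0.0602, so the underside is at 0.042 m: home. I'll ease off, open and retreat.

Emit:
{"op": "servo_tool", "data": {
  "commands": [0,0,-0.003,0,0,0,-0.5,0,0,0,0,0,0,0.3,0,0,0,0,0,0,0.8,0,0,0,0,0,0,0.8,0,0,0,0,0,0,0.8,0,0,0,0,0,0,0.8]
}}

```text
t: 11.43
tcp_pos: [0.5302, 0.1858, 0.0596]
tool_rot: [0.322, 0.947, -0.0, -0.001]
force: [0.4, -0.7, -0.4]
finger_gap: 0.898
gripper_force: 0.0
```

Emit:
{"op": "servo_tool", "data": {
  "commands": [0,0,-0.01,0,0,0,0.8,0,0,-0.02,0,0,0,0.8,0,0,-0.03,0,0,0,0.8,0,0,-0.05,0,0,0,0.8,0,0,-0.06,0,0,0,0.8,0,0,-0.06,0,0,0,0.8,0,0,-0.04,0,0,0,0.8,0,0,-0.02,0,0,0,0.8,0,0,0,0,0,0,0.8,0,0,0,0,0,0,0.8]
}}

```text
t: 12.27
tcp_pos: [0.5305, 0.1859, 0.2052]
tool_rot: [0.322, 0.947, 0.0, 0.0]
force: [-0.4, 0.6, -0.6]
finger_gap: 0.903
gripper_force: 0.0
```

```bash
python3 - <<'E'
from h import *
st(); ims=[]
for n in("wrist","side"):
    s=manip.snapshot(n); p=proj([.5305,.1855,.05],s)[0].astype(int); r=80 if n=="wrist" else 40; print(n,p)
    i=cv2.copyMakeBorder(s["img"],r,r,r,r,0)
    ims.append(cv2.resize(i[p[1]:p[1]+2*r,p[0]:p[0]+2*r,::-1],(400,400),interpolation=cv2.INTER_CUBIC))
cv2.imwrite("pics/c6.png",np.hstack(ims))
E
```

```text
12.27 [0.5305 0.1859 0.2052] [[-0.792, 0.61, 0.0], [0.61, 0.792, 0.0], [-0.0, 0.0, -1.0]] F [-0.4  0.6 -0.6] [-0.01 -0.09  0.03] 0.9025703329291843 0.0
wrist [259 173]
side [284 196]
```

View pics/c6.png

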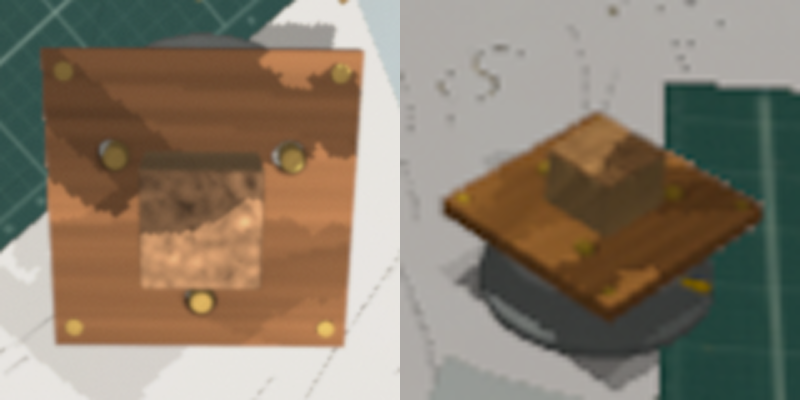

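The brass pins fill all three holes, at (114,155), (290,158) and (202,301), and the board sits flat on the head.

```bash
python3 -c "
from station import manip
print(manip.sign_off())"
```

```text
the job is handed in; nothing more can be done
None
```

The board is home on the larger grey banding wheel, flat with all three pins through their holes. The gripper has let go and is clear. I turned the board to match the pins seen by the wrist camera before lowering it, so they went in without turning under pressure; the contact force read 9 N at most at the wheel. The job was handed in at about 12 s.

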